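# Pack the weaving kit into its fitted case

## Task

Pack the weaving kit: press the boat shuttle and the beater comb each fully home into its own shaped cutout in the open wooden case, so that both lie flat on the bottom, then close the lid completely. Leave the goods lying around the case where they are.

Things in the scene. Friction and masses are not known exactly. Their poses are not given: they have to be found in the camera images.
- case: Fixed wooden tray, 210 (x) x 256 (y) mm, walls 7 mm thick, rim 36 mm above the table; origin under its centre, z up, +x to its hinges, away from the robot. A rigid beige insert (top 22 mm above the table) has a boat-shaped cutout and a comb-shaped one, both along case x, 16 mm deep, 2.5 mm larger all round than their tools. A spare bobbin is fixed at y = -103, rising to 32 mm.
- shuttle_seat (a point): Where the shuttle's origin lies when home: middle of the boat cutout's floor, 6 mm above the table; axes as the case's. Half-round rubber beads stand 5 mm out of the side walls at x = -35 and +35, 9 mm above the floor, sprung sideways: a tool laid in rests on them 6 to 9 mm too high; about 8 to 15 N down sinks it, friction then holds it. Finger recesses, as deep, x -22 to 22, y out to 44 on both sides.
- comb_seat (a point): Where the comb's origin lies when home: on the comb cutout's floor, 6 mm above the table; axes as the case's; the wide part for the head is at -x. Sprung beads as in the boat cutout, at x = -35 (head) and +58 (handle): it too rests 6 to 9 mm too high until pressed with about 8 to 15 N; pressing near x = +12 sinks it evenly. Finger recesses beside the handle, x 0 to 44, y out to 41 on both sides.
- lid_hinge (a point): The middle of the lid's hinge line, which runs along case y, at case x = +109 mm, 36 mm above the table.
- lid_edge (a point): Middle of the lid's free edge on its outer face, 214 mm from the hinge line. The lid is a flat glazed frame, 8 mm thick, 256 mm wide, with a thumb tab 60 mm wide standing 12 mm beyond the middle of the free edge. The outer face looks up when the lid is shut and away from the robot when it stands open.
- lid (a joint): Lid angle, rad: 0 shut, 1.57 upright, 1.9 its stop. It starts near upright, held by hinge friction; pulled over towards the robot to below about 1.1 it sinks shut slowly by its own weight (0.25 kg). Shut, its outer face is 44 mm above the table with 4 mm of room over a tool that is home; a tool left proud stops it from sinking shut by itself.
- shuttle: Boat shuttle, loose, wooden, 160 mm long (x), 34 mm wide (y) with parallel sides over the middle 88 mm, tapering to blunt points at both ends, 26 mm high, flanks drawn in 2.2 mm at the foot; a light wooden bobbin in its top, level with it, may be pressed on. Alike both ways round. Origin at the centre of its underside, z up. 0.07 to 0.12 kg.
- comb: Beater comb, loose, wooden, 158 mm long (x): handle 26 mm wide and 26 mm high from x = -8 to +79, head 64 mm wide and 22 mm high from x = -49 to -15, steel tines from there to x = -79. Flanks drawn in 2.2 mm at the foot. Origin at mid-length on its underside, z up; it balances near x = +10. 0.07 to 0.14 kg.
- coasters_plum: Bystander: a scalloped stack of coasters, 115 mm across and 28 mm high, at the front left; leave it alone. Origin at the centre of its underside.
- hairtie_violet: Bystander: a hair tie on a kraft card, 158 x 90 x 16 mm, behind the tools; leave it alone. Origin at the centre of its underside.
- hairtie_teal: Bystander: a hair tie on a kraft card, 155 x 88 x 16 mm, behind the case to the right; leave it alone. Origin at the centre of its underside.
- case_sage: Bystander: a flat crocheted glasses case, 208 x 91 x 25 mm, behind the kit case; leave it alone. Origin at the centre of its underside.
- case_aqua: Bystander: a flat crocheted glasses case, 203 x 80 x 22 mm, to the right of the kit case; leave it alone. Origin at the centre of its underside.
- hairtie_mustard: Bystander: a hair tie on a kraft card, 190 x 92 x 16 mm, at the back right; leave it alone. Origin at the centre of its underside.

How it is judged:
On the way:
1. shuttle and comb are both pressed home while the lid still stands open (horizontal distance between shuttle and shuttle_seat below 0.006 m and z of shuttle in the frame of shuttle_seat below 0.002 m and angle between each of shuttle, comb's own z axis and vertical below 0.035 rad and angle between the x axis of each of shuttle, comb and the x axis of case, either way round below 0.1 rad and horizontal distance between comb and comb_seat below 0.006 m and z of comb in the frame of comb_seat below 0.002 m and value of joint lid above 0.9 rad), for 0.2 s.
At the end, for the whole second after the job is handed in: Both tools lie at rest in their cutouts: origin within 6 mm sideways of its seat point and less than 2 mm above the cutout's floor, tilted less than 0.035 rad, long axis within 0.1 rad of the case's; and the lid is shut to less than 0.025 rad (horizontal distance between shuttle and shuttle_seat below 0.006 m and z of shuttle in the frame of shuttle_seat below 0.002 m and angle between each of shuttle, comb's own z axis and vertical below 0.035 rad and angle between the x axis of each of shuttle, comb and the x axis of case, either way round below 0.1 rad and horizontal distance between comb and comb_seat below 0.006 m and z of comb in the frame of comb_seat below 0.002 m and value of joint lid below 0.025 rad and linear speed of each of shuttle, comb below 0.02 m/s); the robot touches nothing.
It fails at once if one of the goods around the case is pushed more than 30 mm from its place (distance of any of coasters_plum, hairtie_violet, hairtie_teal, case_sage, case_aqua, hairtie_mustard from where it was at the start of the episode above 0.03 m).
It also fails if it takes over 72 s, if anything falls off the work surface, if the arm or the gripper's body presses on something with over 40 N, if the wrist force passes 120 N, or if a joint passes its speed limit or range.

## Robot

A 7-joint arm with a two-finger parallel gripper is mounted at the origin on a cart in front of the work surface, level with it; the furniture and walls round the work are solid. World frame = base frame: x ahead of the robot, y to its left, z up, the work surface at z = 0. Lengths are in m, angles in rad, forces in N, time in s.
With the tool pointing down it reaches from about 0.425 to 0.875 m from the base axis. Payload 4.7 kg.
Tool frame: the origin (TCP) lies on the centre line of the jaws, within the pads' length; the fingertips stand ctrl.tcp_to_tips ahead of it and the grasp point (between the pads) lies 2 mm behind it (ctrl.tcp_to_tips is the distance from the TCP to the fingertips, in m); z points along the fingers, y is the line along which they close (so a half turn about z gives the same grasp; the last joint's range is limited). The gripper opens to 87 mm and grips with 3 to 60 N. Pads are 19 mm wide; open, the fingers measure 117 mm over their backs; the gripper's body (75 mm by 190 mm) begins 51 mm behind the grasp point.
Start: joints at [1.206, 0.321, -0.07, 1.45, 0.023, 1.371, -0.057], TCP at [0.24, -0.604, 0.24] pointing down, gripper open.
Joint ranges: [-2.86, 2.86], [-0.3, 2.09], [-1.38, 1.24], [0.06, 2.45], [-1.56, 4.7], [0.09, 2.05], [-2.69, 2.69]. Speed limits (rad/s): [2.57, 2.57, 3.14, 3.14, 3.14, 3.14, 3.14].

## Interface

Orientations are given as a rotation vector (axis times angle).
In Python, from bench import ctrl, optics, close_job gives the robot as it stands.
- The arm moves only by the shell command python3 -m inch 'ROWS' [OPENING] [FORCE]. ROWS is JSON, a list of rows, each a list of 2 entries, a list of its own where there are three numbers: the shift along the tool's x, y, z in mm, then the turn, a rotation vector about the tool's x, y, z in degrees. In form: [[[x, y, z], [ax, ay, az]], ...]. A call has exactly 10 rows; each row shifts and turns the commanded pose from where the row before left it, along the tool's axes as they then stand; what a row does not reach is not made up. A row lasts 1/10 s, in which the tool goes at most 50 mm and 8.59 degrees, less where a joint would pass 70% of its speed; a pose out of reach is approached as far as the arm can. A call is refused whole if a number of a shift passes 50 or a number of a turn 8.59, either way. A call with a gripper value outside its range is refused whole. OPENING is the closure, from 0 (fully open) to 1 (shut), set as the call begins (- or left out, the last holds). The fingers move at their own pace and stop on an object; FORCE is the grip in N (left out, the last holds). Time passes only in rows, so rows that do not move let the fingers close, or fill a call up. It gives the time, the measured TCP pose, the force and the opening at its end, in the units of the state.
- ctrl.get_state(): the state, without advancing time (a new reading comes with each control period).
- optics.get_image(name): name is "side" or "top" or "wrist"; returns a dict with "image" (480x640x3 uint8, red, green, blue), "fx", "fy", "cx", "cy" (pixels), "R" (3x3) and "t" (3): a world point X has camera coordinates R X + t; the wrist camera has in their place "hand_eye" (4x4, takes a point from camera to tool coordinates, whose origin is the TCP and whose axes are the flange's). Camera axes: x right, y down, z forward; pixel columns grow to the right and rows downward; lengths in m; the calibration is good to about 2 mm. A picture is of the moment at which its call begins: read the wrist's pose just before it. There is no depth.
- close_job(): hands the job in, once; it reports no verdict.
The state is a dict: "time": time; "joint_positions": joint angles; "qd": joint speeds; "joint_torque": joint torques, N m; "position": TCP position; "tool_rot": TCP orientation; "ft_force": force on the tool from outside, world axes, zero at the start; "torque": the same for the moment, N m; "grip_width": opening from 0.0 (shut) to 1.0 (fully open).
Only numpy, scipy, OpenCV 4.12 (cv2) and the standard library are available. Lean on these libraries where they do the work, as an engineer would, in place of code of your own. Each camera call takes 0.05 s, during which the arm holds its last target. There are 200 camera calls.

## Working session

There is one attempt and no reset: what is moved stays moved. The work goes in short steps, Python scripts to look and compute and a shell command to move; the robot and the scene stay as the last step left them, time stands still between calls to the robot, and variables do not carry over. Pictures are saved under pics/ and viewed, on a budget of 10 in all, crops included, one or two more only if the job needs it, and the job is handed in when it is done.

```bash
ls; mkdir -p pics
python3 - <<'E'
from bench import ctrl,optics
import cv2,numpy as np,pickle
s=ctrl.get_state();print(s, ctrl.tcp_to_tips)
d={}
for n in("top","side","wrist"):
    r=optics.get_image(n);d[n]=r
    cv2.imwrite(f"pics/{n}0.png",r["image"][:,:,::-1])
    print(n,{k:np.round(v,3).tolist() for k,v in r.items() if k!="image"})
pickle.dump(d,open("d0.pkl","wb"))
E
```

```text
pics
{'time': 0.0, 'joint_positions': array([ 1.20607821,  0.32182963, -0.07008795,  1.45167877,  0.0226274 ,
        1.37081402, -0.05689176]), 'qd': array([ 2.24536216e-03,  7.19102010e-04,  5.30962680e-04, -1.21980863e-04,
        1.59209678e-03, -4.45225083e-05,  4.05200780e-04]), 'joint_torque': array([ 2.04878597e-04, -4.91291034e+01, -4.03916622e-01, -3.12524307e+01,
       -6.41044183e-02,  4.38024988e-02,  1.55688845e-04]), 'position': array([ 0.24013655, -0.60344529,  0.23845534]), 'tool_rot': array([-3.08354652e+00, -5.91213584e-01,  7.66334899e-04]), 'ft_force': array([ 0.40787121,  0.64906799, -0.45866444]), 'torque': array([-0.00609038, -0.02171443, -0.0313706 ]), 'grip_width': 1.0006622804129521} 0.017
top {'fx': 447.777, 'fy': 447.777, 'cx': 317.899, 'cy': 236.118, 'R': [[-0.011, -1.0, -0.009], [-0.991, 0.012, -0.13], [0.13, 0.008, -0.992]], 't': [-0.021, 0.522, 1.288]}
side {'fx': 454.789, 'fy': 454.789, 'cx': 325.923, 'cy': 233.097, 'R': [[-0.995, -0.098, 0.008], [-0.054, 0.481, -0.875], [0.082, -0.871, -0.484]], 't': [0.518, 0.102, 1.156]}
wrist {'fx': 363.668, 'fy': 363.668, 'cx': 326.79, 'cy': 237.936, 'hand_eye': [[-0.0, -0.97, -0.243, 0.065], [1.0, -0.0, 0.0, 0.0], [-0.0, -0.243, 0.97, -0.146], [0.0, 0.0, 0.0, 1.0]]}
```

View pics/top0.png

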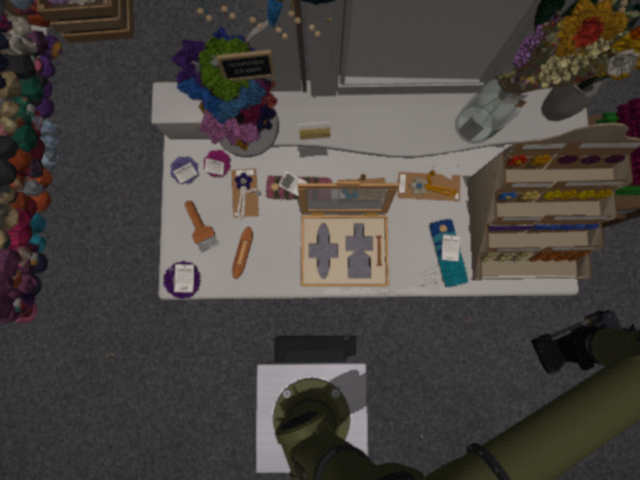

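View pics/side0.png

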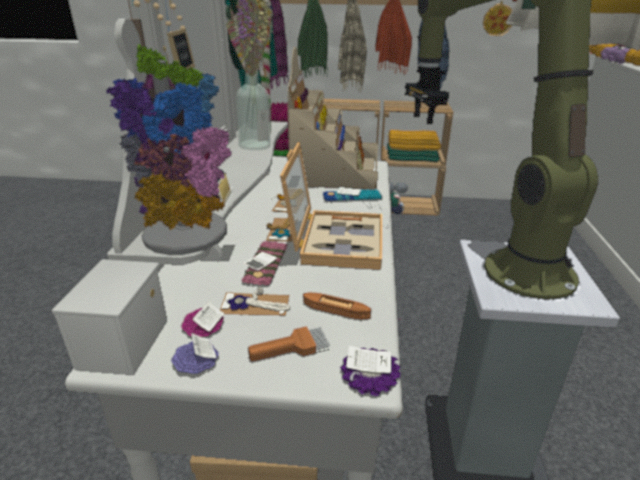

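The top view shows the case around (345,250) with its lid upright behind it, the shuttle near (243,252) and the comb near (200,226). The side view agrees. Next I'll measure coarsely.

```bash
cat > h.py <<'E'
import numpy as np,cv2,pickle
from scipy.spatial.transform import Rotation as Ro
def cam(r,s=None):
    """returns centre and cam->world rotation"""
    if "R" in r: R=np.array(r["R"]);return -R.T@np.array(r["t"]),R.T
    T=np.array(r["hand_eye"]);W=Ro.from_rotvec(s["tool_rot"]).as_matrix()
    return W@T[:3,3]+s["position"],W@T[:3,:3]
def cast(r,uv,z,s=None):
    c,R=cam(r,s);uv=np.atleast_2d(np.asarray(uv,float))
    d=np.c_[(uv[:,0]-r["cx"])/r["fx"],(uv[:,1]-r["cy"])/r["fy"],np.ones(len(uv))]@R.T
    return c+d*((z-c[2])/d[:,2])[:,None]
def proj(r,X,s=None):
    c,R=cam(r,s);p=(np.atleast_2d(X)-c)@R
    return np.c_[p[:,0]/p[:,2]*r["fx"]+r["cx"],p[:,1]/p[:,2]*r["fy"]+r["cy"]]
def blobs(img,lo,hi,amin):
    m=cv2.inRange(cv2.cvtColor(img,cv2.COLOR_RGB2HSV),lo,hi)
    m=cv2.morphologyEx(m,cv2.MORPH_CLOSE,np.ones((3,3)))
    return [c[:,0] for c in cv2.findContours(m,cv2.RETR_EXTERNAL,cv2.CHAIN_APPROX_NONE)[0] if cv2.contourArea(c)>amin]
def rect(P):
    (c,(w,h),a)=cv2.minAreaRect((P[:,:2]*1000).astype(np.float32))
    if w<h:w,h,a=h,w,a+90
    return np.round([c[0],c[1],w,h,(a+90)%180-90],1)
E
python3 - <<'E'
from h import *
d=pickle.load(open("d0.pkl","rb"));r=d["top"]
hsv=cv2.cvtColor(r["image"],cv2.COLOR_RGB2HSV)
for p in[(243,252),(204,228),(323,250),(304,270),(208,242)]:print(p,hsv[p[1],p[0]])
for c in blobs(r["image"],(5,130,60),(16,255,255),60):
    if 170<c[:,0].mean()<480 and 140<c[:,1].mean()<300: print("orange",c.mean(0).round(),rect(cast(r,c,.015)))
for c in blobs(r["image"],(0,0,60),(179,70,130),100):
    if 300<c[:,0].mean()<400 and 210<c[:,1].mean()<290: print("cut",c.mean(0).round(),rect(cast(r,c,.02)))
for c in blobs(r["image"],(8,50,150),(25,140,255),300):
    print("beige",c.mean(0).round(),rect(cast(r,c,.036)))
print(cast(r,[(301,216),(389,216),(302,286),(388,286)],.036).round(3))
print(cast(r,[(183,279)],.02).round(3))
E
```

```text
(243, 252) [ 15 138 146]
(204, 228) [ 12 173 122]
(323, 250) [154  21  96]
(304, 270) [ 16  65 166]
(208, 242) [  6  12 108]
orange [242. 252.] [477.7 200.7 151.8  30.7 -15.1]
orange [198. 223.] [576.9 340.4 126.   59.9  26.4]
orange [251. 204.] [6.257e+02 1.750e+02 6.470e+01 3.030e+01 4.000e-01]
orange [348. 189.] [ 653.1 -119.   297.5  108.3   89.3]
orange [432. 188.] [ 678.9 -364.2  177.    83.1   85.8]
beige [347. 251.] [ 478.6 -103.9  255.7  203.4   89.4]
[[ 0.582  0.023  0.036]
 [ 0.579 -0.238  0.036]
 [ 0.375  0.021  0.036]
 [ 0.373 -0.228  0.036]]
[[0.4   0.373 0.02 ]]
```

```bash
python3 -m inch '[[[20,-20,-8],[0,0,0]],[[30,-30,-8],[0,0,0]],[[30,-30,-8],[0,0,0]],[[30,-30,-8],[0,0,0]],[[30,-30,-8],[0,0,0]],[[30,-30,0],[0,0,0]],[[30,-30,0],[0,0,0]],[[30,-30,0],[0,0,0]],[[30,-30,0],[0,0,0]],[[30,-30,0],[0,0,0]]]' 0
python3 -m inch '[[[30,-32,0],[0,0,0]],[[30,-32,0],[0,0,0]],[[30,-32,0],[0,0,7]],[[0,0,0],[0,0,7]],[[0,0,0],[0,0,7.7]],[[0,0,0],[0,0,0]],[[0,0,0],[0,0,0]],[[0,0,0],[0,0,0]],[[0,0,0],[0,0,0]],[[0,0,0],[0,0,0]]]'
python3 - <<'E'
from h import *
from bench import ctrl,optics
s=ctrl.get_state();r=optics.get_image("wrist")
pickle.dump((s,r),open("case.pkl","wb"));cv2.imwrite("pics/case.png",r["image"][:,:,::-1])
print(s["position"],s["tool_rot"])
E
```

```text
time: 1.15
position: [0.4028, -0.2255, 0.2795]
tool_rot: [3.085, 0.591, -0.0]
ft_force: [0.1, -0.7, 0.8]
grip_width: 1.002
time: 2.15
position: [0.4506, -0.1049, 0.2795]
tool_rot: [3.142, 0.001, 0.0]
ft_force: [-0.9, 0.5, -0.1]
grip_width: 1.002
[ 0.4506265  -0.10492219  0.27954921] [3.14155767e+00 6.98283599e-04 5.56691411e-05]
```

View pics/case.png

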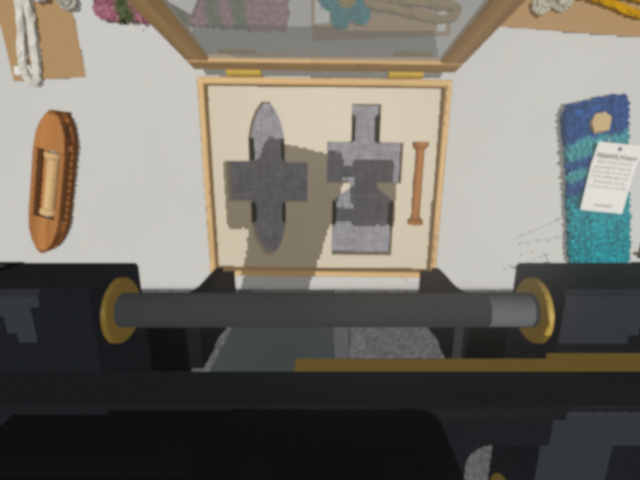

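The wrist view shows the case well: rim corners at (198,82), (452,82), (430,278) and (213,273). The boat cutout runs from (266,101) to (270,253), and the comb cutout from about (366,104) to (361,253) with its head at the bottom.

Run:
```python
from h import *
s,r=pickle.load(open("case.pkl","rb"))
img=r["image"];hsv=cv2.cvtColor(img,cv2.COLOR_RGB2HSV)
for p in [(230,110),(315,200),(420,240),(300,100),(240,180),(267,120),(360,240),(266,240),(204,180)]:print(p,hsv[p[1],p[0]])
roi=img.copy();m=np.zeros(img.shape[:2],np.uint8);cv2.fillPoly(m,[np.array([(212,90),(440,90),(425,266),(222,266)])],255)
d=cv2.inRange(hsv,(0,0,0),(179,45,200))
g=((hsv[...,1]<45)&(m>0)&(hsv[...,2]<175)).astype(np.uint8)*255
g=cv2.morphologyEx(g,cv2.MORPH_CLOSE,np.ones((5,5)))
for c in cv2.findContours(g,cv2.RETR_EXTERNAL,cv2.CHAIN_APPROX_NONE)[0]:
    if cv2.contourArea(c)<800:continue
    P=cast(r,c[:,0],.022,s);print("cut",cv2.boundingRect(c),rect(P),(P.min(0)[:2]*1000).round(1),(P.max(0)[:2]*1000).round(1))
    for x in range(400,580,10):
        q=P[abs(P[:,0]*1000-x)<2][:,1]*1000
        if len(q):print(x,q.min().round(1),q.max().round(1),((q.min()+q.max())/2).round(1))
# outer rim corners
K=cast(r,[(198,82),(452,82),(430,278),(213,273)],.036,s);print((K*1000).round(1))
# shuttle
for c in blobs(img[:265],(3,120,50),(18,255,255),1500):
    print("or",cv2.boundingRect(c),rect(cast(r,c,.02,s)))
```

```text
(230, 110) [ 19  41 210]
(315, 200) [ 20  51 129]
(420, 240) [ 20  43 207]
(300, 100) [ 21  40 213]
(240, 180) [173  12  88]
(267, 120) [150   5 152]
(360, 240) [150   5 143]
(266, 240) [170   9  89]
(204, 180) [ 17  74 204]
cut (326, 104, 76, 149) [ 479.  -145.   161.3   80.9   -0. ] [ 398.4 -185.4] [ 559.7 -104.5]
400 -177.2 -111.4 -144.3
410 -177.9 -111.4 -144.6
420 -177.5 -111.3 -144.4
430 -177.1 -110.2 -143.6
440 -177.8 -113.5 -145.7
450 -177.4 -112.3 -144.9
460 -176.9 -112.3 -144.6
470 -166.5 -125.6 -146.0
480 -184.8 -104.5 -144.7
490 -185.4 -104.5 -144.9
500 -185.0 -104.5 -144.8
510 -185.4 -104.5 -145.0
520 -185.1 -105.6 -145.4
530 -160.1 -131.2 -145.6
540 -159.7 -131.0 -145.4
550 -160.4 -131.9 -146.1
560 -159.0 -132.8 -145.9
cut (230, 102, 78, 150) [480.4 -41.5 141.6  93.1  31. ] [399.6 -83.9] [561.6   1.2]
400 -45.7 -35.3 -40.5
410 -52.9 -28.9 -40.9
420 -56.6 -25.8 -41.2
430 -58.1 -23.0 -40.5
440 -57.2 -22.2 -39.7
450 -57.5 -21.6 -39.5
460 -83.4 1.2 -41.1
470 -83.5 0.7 -41.4
480 -83.6 1.1 -41.3
490 -83.8 0.5 -41.6
500 -83.9 -0.1 -42.0
510 -57.1 -22.4 -39.7
520 -57.4 -22.9 -40.1
530 -57.7 -23.4 -40.5
540 -55.8 -26.1 -40.9
550 -51.9 -29.7 -40.8
560 -47.0 -36.5 -41.7
[[ 578.8   23.    36. ]
 [ 578.9 -230.2   36. ]
 [ 371.8 -222.5   36. ]
 [ 377.8   23.3   36. ]]
or (30, 111, 47, 141) [475.3 198.9 160.7  44.9 -15. ]
```

```bash
python3 -m inch '[[[0,-30,0],[0,0,0]],[[0,-46,0],[0,0,0]],[[0,-46,0],[0,0,0]],[[0,-46,0],[0,0,0]],[[0,-46,0],[0,0,0]],[[0,-46,0],[0,0,5]],[[-10,-45,0],[0,0,5]],[[0,0,0],[0,0,5]],[[0,0,0],[0,0,0]],[[0,0,0],[0,0,0]]]'
python3 - <<'E'
from h import *
from bench import ctrl,optics
s=ctrl.get_state();r=optics.get_image("wrist")
pickle.dump((s,r),open("tools.pkl","wb"));cv2.imwrite("pics/tools.png",r["image"][:,:,::-1])
print(s["position"],s["tool_rot"])
for c in blobs(r["image"][:262],(3,120,50),(18,255,255),1500):
    print("or",cv2.boundingRect(c),rect(cast(r,c,.02,s)))
E
```

```text
time: 3.2
position: [0.4449, 0.1999, 0.2793]
tool_rot: [3.114, -0.409, -0.0]
ft_force: [0.5, 0.2, 0.7]
grip_width: 1.0
[0.44491846 0.19987214 0.27934496] [ 3.11425739e+00 -4.08638708e-01 -1.96630111e-04]
or (116, 71, 113, 116) [576.3 341.3 130.4  62.5  26.4]
```

View pics/tools.png

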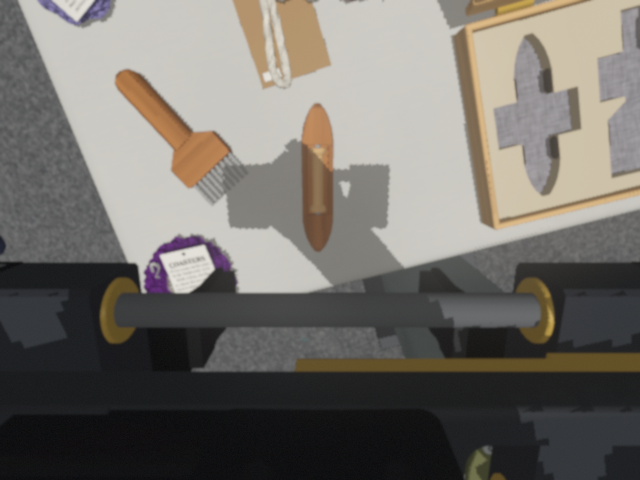

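The shuttle is upright in the image from (318,104) to (317,250). The comb's handle end is at (125,75), its head at (200,160) and its tines at (228,180). I'll refine both and triangulate the lid's free edge.

Run:
```python
from h import *
s,r=pickle.load(open("tools.pkl","rb"));img=r["image"]
print("joints",s["joint_positions"].round(2))
m=cv2.inRange(cv2.cvtColor(img,cv2.COLOR_RGB2HSV),(0,90,30),(25,255,255))
z=np.zeros_like(m);z[60:258,100:240]=m[60:258,100:240];z[235:]=0
y=np.zeros_like(m);y[90:258,290:350]=m[90:258,290:350]
for n,q,zz in(("comb",z,.024),("shut",y,.026)):
    q=cv2.morphologyEx(q,cv2.MORPH_CLOSE,np.ones((5,5)))
    c=max(cv2.findContours(q,cv2.RETR_EXTERNAL,cv2.CHAIN_APPROX_NONE)[0],key=cv2.contourArea)[:,0]
    P=cast(r,c,zz,s);R=rect(P);print(n,cv2.boundingRect(c),R,"at z/2",rect(cast(r,c,.013,s)))
    a=np.radians(R[4]);L=(P[:,:2]*1000-R[:2])@np.array([[np.cos(a),-np.sin(a)],[np.sin(a),np.cos(a)]])
    for x in range(-75,80,10):
        k=L[abs(L[:,0]-x)<3,1]
        if len(k):print(x,k.min().round(1),k.max().round(1),end=" | ")
    print()
d=pickle.load(open("d0.pkl","rb"))
def tri(a,b):
    A=[];B=[]
    for n,uv in(("top",a),("side",b)):
        c,R=cam(d[n]);q=d[n];v=R@np.array([(uv[0]-q["cx"])/q["fx"],(uv[1]-q["cy"])/q["fy"],1]);v/=np.linalg.norm(v)
        M=np.eye(3)-np.outer(v,v);A.append(M);B.append(M@c)
    X=np.linalg.solve(sum(A),sum(B));return X.round(3),[np.linalg.norm(m@X-b).round(4) for m,b in zip(A,B)]
print("lid corner",tri((300,181),(297,148)),tri((300,184),(297,148)))
im=cv2.hconcat([cv2.resize(d["top"]["image"][165:225,285:400],None,fx=3.4,fy=3.4,interpolation=2),cv2.resize(d["side"]["image"][140:200+4,270:385],None,fx=3.4,fy=3.4,interpolation=2)[:204]])
cv2.imwrite("pics/lid.png",im[:,:,::-1])
```

```text
joints [ 0.51 -0.02 -0.96  1.75 -0.02  1.4  -2.28]
comb (116, 70, 114, 117) [575.5 339.3 129.9  63.3  26.1] at z/2 [577.3 343.6 133.5  65.   26.1]
-65 -31.0 29.1 | -55 -31.5 31.6 | -45 -31.6 31.1 | -35 -29.0 31.2 | -25 -16.3 17.2 | -15 -13.5 12.9 | -5 -13.9 12.5 | 5 -13.4 12.8 | 15 -13.7 12.3 | 25 -14.0 12.6 | 35 -13.6 12.2 | 45 -13.9 12.5 | 55 -12.8 12.0 | 65 -7.2 7.7 | 
shut (302, 104, 31, 147) [476.5 201.4 157.2  31.9 -14.9] at z/2 [475.5 202.  162.3  33.  -14.9]
-75 -6.0 6.5 | -65 -11.7 10.9 | -55 -13.9 14.2 | -45 -15.0 15.2 | -35 -15.0 15.0 | -25 -15.0 15.9 | -15 -15.0 15.8 | -5 -15.0 15.6 | 5 -15.0 15.5 | 15 -16.0 15.3 | 25 -14.9 15.1 | 35 -14.9 15.0 | 45 -14.9 15.8 | 55 -13.8 13.6 | 65 -11.7 11.3 | 75 -6.5 7.0 | 
lid corner (array([0.602, 0.011, 0.313]), [np.float64(0.0141), np.float64(0.0141)]) (array([0.599, 0.011, 0.312]), [np.float64(0.0106), np.float64(0.0106)])
```

View pics/lid.png

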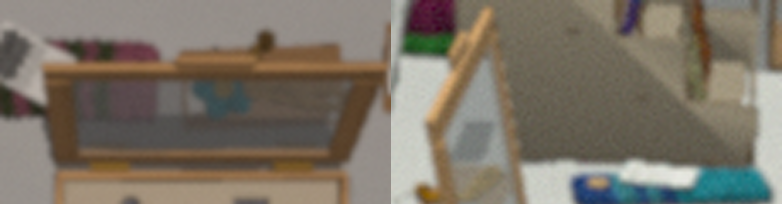

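```bash
python3 -m inch '[[[15,-5,30],[0,0,0]],[[15,-4.6,45],[0,0,0]],[[0,0,45],[0,0,0]],[[0,0,45],[0,0,0]],[[0,0,35],[0,0,0]],[[0,0,25],[0,0,0]],[[0,0,15],[0,0,0]],[[0,0,10],[0,0,0]],[[0,0,7],[0,0,0]],[[0,0,0],[0,0,0]]]'
python3 - <<'E'
from h import *
d=pickle.load(open("d0.pkl","rb"))
def tri(a,b):
    A=[];B=[]
    for n,uv in(("top",a),("side",b)):
        c,R=cam(d[n]);q=d[n];v=R@np.array([(uv[0]-q["cx"])/q["fx"],(uv[1]-q["cy"])/q["fy"],1]);v/=np.linalg.norm(v)
        M=np.eye(3)-np.outer(v,v);A.append(M);B.append(M@c)
    X=np.linalg.solve(sum(A),sum(B));return X.round(3),[np.linalg.norm(m@X-b).round(4) for m,b in zip(A,B)]
print("lid near",tri((298,185),(281.5,176)),"far",tri((398,185),(298,142)))
E
```

```text
time: 4.25
position: [0.4763, 0.2022, 0.0225]
tool_rot: [3.114, -0.41, 0.0]
ft_force: [-1.2, -0.3, -0.1]
grip_width: 1.001
lid near (array([0.625, 0.021, 0.243]), [np.float64(0.0004), np.float64(0.0004)]) far (array([ 0.622, -0.23 ,  0.246]), [np.float64(0.0019), np.float64(0.0019)])
```

```bash
python3 -m inch '[[[0,0,0],[0,0,0]],[[0,0,0],[0,0,0]],[[0,0,0],[0,0,0]],[[0,0,0],[0,0,0]],[[0,0,0],[0,0,0]],[[0,0,0],[0,0,0]],[[0,0,0],[0,0,0]],[[0,0,0],[0,0,0]],[[0,0,0],[0,0,0]],[[0,0,-3],[0,0,0]]]' 1 40
python3 -m inch '[[[0,0,-20],[0,0,0]],[[0,0,-30],[0,0,0]],[[0,0,-30],[0,0,0]],[[0,0,-20],[0,0,0]],[[0,0,-10],[0,0,0]],[[0,0,0],[0,0,-5]],[[0,0,0],[0,0,-5]],[[0,0,0],[0,0,-4.5]],[[0,0,0],[0,0,0]],[[0,0,0],[0,0,0]]]'
```

```text
time: 5.25
position: [0.4756, 0.2022, 0.0252]
tool_rot: [3.114, -0.41, -0.002]
ft_force: [0.0, -1.0, -2.2]
grip_width: 0.386
time: 6.25
position: [0.4757, 0.2022, 0.135]
tool_rot: [3.141, -0.017, -0.002]
ft_force: [-1.0, -0.5, -1.2]
grip_width: 0.387
```

```bash
python3 -m inch '[[[0.3,25,0],[0,0,0]],[[1,45,0],[0,0,0]],[[1,45,0],[0,0,0]],[[1,45,0],[0,0,0]],[[1,38,0],[0,0,0]],[[1,25,10],[0,0,0]],[[1,15,20],[0,0,0]],[[0,5,20],[0,0,0]],[[0,0,20],[0,0,0]],[[0,0,9],[0,0,0]]]'
python3 -m inch '[[[0,0,0],[0,0,0]],[[0,0,0],[0,0,0]],[[0,0,0],[0,0,0]],[[0,0,0],[0,0,0]],[[0,0,0],[0,0,0]],[[0,0,0],[0,0,0]],[[0,0,0],[0,0,0]],[[0,0,0],[0,0,0]],[[0,0,0],[0,0,0]],[[0,0,0],[0,0,0]]]'
python3 - <<'E'
from h import *
from bench import ctrl,optics
s=ctrl.get_state();r=optics.get_image("wrist");t=optics.get_image("side")
pickle.dump((s,r),open("ov1.pkl","wb"))
a=r["image"][0:270,120:520];b=cv2.resize(t["image"][200:275,290:390],(400,300),interpolation=2)
cv2.imwrite("pics/ov1.png",cv2.vconcat([a,b])[:,:,::-1])
E
```

```text
time: 7.25
position: [0.4788, -0.0408, 0.0547]
tool_rot: [-3.141, 0.016, 0.005]
ft_force: [0.7, 0.8, -1.0]
grip_width: 0.387
time: 8.25
position: [0.4802, -0.0406, 0.0565]
tool_rot: [3.142, -0.014, -0.0]
ft_force: [0.1, 0.5, -0.7]
grip_width: 0.387
```

View pics/ov1.png

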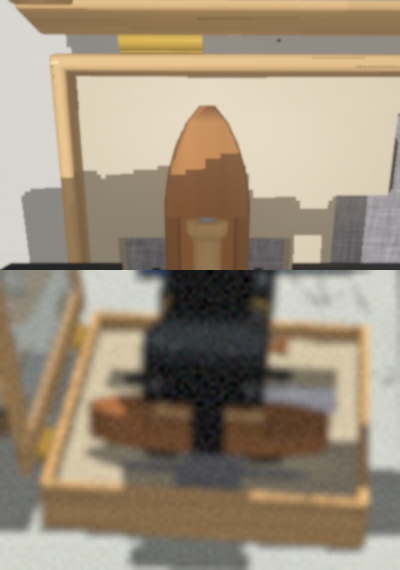

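The shuttle is centred over the boat cutout: its tip is at crop column 207, and the recess spans columns 120–292. Lowering it now.

```bash
python3 -m inch '[[[-0.6,0,2],[0,0,0]],[[0,0,3],[0,0,0]],[[0,0,3],[0,0,0]],[[0,0,3],[0,0,0]],[[0,0,3],[0,0,0]],[[0,0,2],[0,0,0]],[[0,0,1],[0,0,0]],[[0,0,0],[0,0,0]],[[0,0,0],[0,0,0]],[[0,0,0],[0,0,0]]]'
python3 -m inch '[[[0,0,1],[0,0,0]],[[0,0,1],[0,0,0]],[[0,0,1],[0,0,0]],[[0,0,1],[0,0,0]],[[0,0,0],[0,0,0]],[[0,0,0],[0,0,0]],[[0,0,0],[0,0,0]],[[0,0,0],[0,0,0]],[[0,0,0],[0,0,0]],[[0,0,0],[0,0,0]]]'
```

```text
time: 9.35
position: [0.4797, -0.0403, 0.0396]
tool_rot: [-3.141, 0.013, -0.0]
ft_force: [-0.9, 1.4, -1.4]
grip_width: 0.383
time: 10.35
position: [0.4802, -0.04, 0.0357]
tool_rot: [-3.141, 0.013, -0.002]
ft_force: [0.3, 4.8, 2.1]
grip_width: 0.387
```

```bash
python3 -m inch '[[[0,-0.5,1],[0,0,0]],[[0,0,1],[0,0,0]],[[0,0,1],[0,0,0]],[[0,0,1],[0,0,0]],[[0,0,1],[0,0,0]],[[0,0,1],[0,0,0]],[[0,0,1],[0,0,0]],[[0,0,0.5],[0,0,0]],[[0,0,0],[0,0,0]],[[0,0,0],[0,0,0]]]'
```

```text
time: 11.35
position: [0.4807, -0.0399, 0.0292]
tool_rot: [3.141, -0.013, 0.002]
ft_force: [-2.2, 5.3, 11.9]
grip_width: 0.389
```

```bash
python3 -m inch '[[[0,-0.4,1],[0,0,0]],[[0,0,1],[0,0,0]],[[0,0,1],[0,0,0]],[[0,0,1],[0,0,0]],[[0,0,0],[0,0,0]],[[0,0,0],[0,0,0]],[[0,0,0],[0,0,0]],[[0,0,0],[0,0,0]],[[0,0,0],[0,0,0]],[[0,0,0],[0,0,0]]]'
```

```text
time: 12.35
position: [0.4809, -0.0398, 0.0283]
tool_rot: [3.138, -0.014, -0.001]
ft_force: [-13.6, 4.1, 44.3]
grip_width: 0.386
```

```bash
python3 -m inch '[[[0,0.5,-3.5],[0,0,0]],[[0,0,0],[0,0,0]],[[0,0,0],[0,0,0]],[[0,0,0],[0,0,0]],[[0,0,0],[0,0,0]],[[0,0,0],[0,0,0]],[[0,0,0],[0,0,0]],[[0,0,-10],[0,0,0]],[[0,0,-20],[0,0,0]],[[0,0,-30],[0,0,0]]]' 0.45
python3 -m inch '[[[0,0,-45],[0,0,0]],[[0,0,-48],[0,0,0]],[[-15,-10,-45],[0,0,0]],[[-15,-30,-40],[0,0,0]],[[0,-40,0],[0,0,-5]],[[0,0,0],[0,0,-6]],[[0,0,0],[0,0,0]],[[0,0,0],[0,0,0]],[[0,0,0],[0,0,0]],[[0,0,0],[0,0,0]]]' 0
python3 - <<'E'
from h import *
from bench import ctrl,optics
s=ctrl.get_state();r=optics.get_image("wrist");print(s["position"],s["joint_positions"].round(2))
pickle.dump((s,r),open("in1.pkl","wb"));cv2.imwrite("pics/in1.png",r["image"][:275,:,::-1])
m=cv2.inRange(cv2.cvtColor(r["image"][:265],cv2.COLOR_RGB2HSV),(0,90,30),(17,255,255))
m=cv2.morphologyEx(m,cv2.MORPH_CLOSE,np.ones((5,5)))
for c in cv2.findContours(m,cv2.RETR_EXTERNAL,cv2.CHAIN_APPROX_NONE)[0]:
    if cv2.contourArea(c)>1200:print(cv2.boundingRect(c),rect(cast(r,c[:,0],.032,s)))
E
```

```text
time: 13.35
position: [0.4785, -0.0398, 0.0876]
tool_rot: [-3.14, 0.013, 0.004]
ft_force: [-0.1, -0.4, -0.8]
grip_width: 0.55
time: 14.35
position: [0.4509, 0.038, 0.2635]
tool_rot: [-3.128, -0.284, 0.001]
ft_force: [-0.8, -0.6, -0.6]
grip_width: 1.002
[0.450872   0.03804881 0.26353976] [ 0.88 -0.14 -0.93  1.85 -0.11  1.38 -1.41]
(379, 117, 54, 148) [482.5 -38.4 156.   36.4  -0.5]
(327, 80, 288, 185) [ 487.8 -102.3  258.2  190.9   89.5]
(370, 0, 270, 124) [ 625.2 -114.   271.9   68.8   89.1]
(194, 0, 47, 53) [606.2 170.4  44.6  40.7   3. ]
(15, 0, 91, 104) [558.2 319.8  91.1  68.5  24. ]
```

View pics/in1.png

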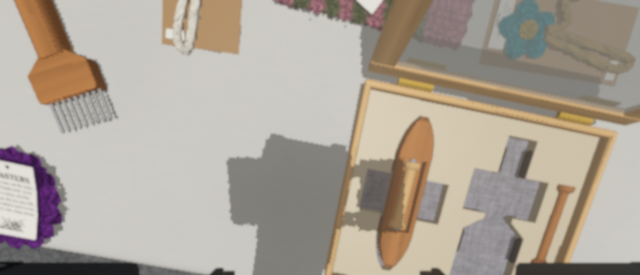

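The shuttle lies in its cutout, with tips at (427,118) and (393,267). Now the comb.

```bash
python3 -m inch '[[[0,0,0],[0,0,-7.9]],[[0,0,0],[0,0,-7.8]],[[24,-22,0],[0,0,0]],[[35,-31,0],[0,0,0]],[[35,-31,0],[0,0,0]],[[35,-31,0],[0,0,0]],[[35,-31,0],[0,0,0]],[[35,-31,0],[0,0,0]],[[30,-26,0],[0,0,0]],[[14.4,-12.2,0],[0,0,0]]]'
python3 -m inch '[[[0,0,20],[0,0,0]],[[0,0,40],[0,0,0]],[[0,0,40],[0,0,0]],[[0,0,30],[0,0,0]],[[0,0,20],[0,0,0]],[[0,0,10],[0,0,0]],[[0,0,0],[0,0,0]],[[0,0,0],[0,0,0]],[[0,0,0],[0,0,0]],[[0,0,0],[0,0,0]]]'
python3 - <<'E'
from h import *
from bench import ctrl,optics
s=ctrl.get_state();r=optics.get_image("wrist");print(s["position"],s["tool_rot"])
m=cv2.inRange(cv2.cvtColor(r["image"][:265],cv2.COLOR_RGB2HSV),(0,90,30),(17,255,255))
m=cv2.morphologyEx(m,cv2.MORPH_CLOSE,np.ones((5,5)))
c,R=cam(r,s)
for k in cv2.findContours(m,cv2.RETR_EXTERNAL,cv2.CHAIN_APPROX_NONE)[0]:
    if cv2.contourArea(k)<1200:continue
    a=k[:,0];P=cast(r,a,.026,s);W=Ro.from_rotvec(s["tool_rot"]).as_matrix();L=(P-s["position"])@W*1000
    print(cv2.boundingRect(k))
    for x in range(-20,80,10):
        q=L[abs(L[:,0]-x)<3,1]
        if len(q):print(x,q.min().round(1),q.max().round(1),end=" | ")
    print("xmax",L[:,0].max())
E
```

```text
time: 15.4
position: [0.5742, 0.3429, 0.2619]
tool_rot: [-3.056, -0.715, 0.005]
ft_force: [-0.4, -0.8, 1.3]
grip_width: 1.001
time: 16.4
position: [0.575, 0.3398, 0.1052]
tool_rot: [-3.059, -0.712, -0.003]
ft_force: [0.2, 0.1, -0.7]
grip_width: 1.002
[0.57497274 0.3398027  0.10520523] [-3.0594391  -0.71171242 -0.00321175]
(306, 149, 40, 116)
-10 -12.7 10.6 | 0 -12.6 11.2 | 10 -13.1 11.1 | 20 -13.0 11.0 | 30 -12.9 10.9 | 40 -12.7 11.4 | 50 -12.6 11.3 | 60 -11.8 10.6 | xmax 64.09534680823832
(481, 96, 112, 169)
-10 100.2 115.2 | 0 102.7 122.8 | 10 106.3 130.5 | 20 110.3 137.4 | 30 114.7 145.9 | 40 119.0 138.9 | 50 123.3 141.5 | 60 127.4 140.9 | 70 131.5 152.2 | xmax 93.97750312080751
```

```bash
python3 -m inch '[[[-1,-0.8,20],[0,0,0]],[[0,0,30],[0,0,0]],[[0,0,20],[0,0,0]],[[0,0,10],[0,0,0]],[[0,0,3],[0,0,0]],[[0,0,0],[0,0,0]],[[0,0,0],[0,0,0]],[[0,0,0],[0,0,0]],[[0,0,0],[0,0,0]],[[0,0,0],[0,0,0]]]'
python3 -m inch '[[[0,0,0],[0,0,0]],[[0,0,0],[0,0,0]],[[0,0,0],[0,0,0]],[[0,0,0],[0,0,0]],[[0,0,0],[0,0,0]],[[0,0,0],[0,0,0]],[[0,0,0],[0,0,0]],[[0,0,0],[0,0,0]],[[0,0,0],[0,0,0]],[[0,0,-3],[0,0,0]]]' 1 40
python3 -m inch '[[[0,0,-20],[0,0,0]],[[0,0,-30],[0,0,0]],[[0,0,-40],[0,0,0]],[[0,0,-20],[0,0,8]],[[0,0,0],[0,0,8]],[[0,0,0],[0,0,8]],[[0,0,0],[0,0,2.7]],[[0,0,0],[0,0,0]],[[0,0,0],[0,0,0]],[[0,0,0],[0,0,0]]]'
```

```text
time: 17.45
position: [0.5733, 0.3397, 0.0213]
tool_rot: [3.06, 0.712, 0.001]
ft_force: [0.1, 0.1, -0.2]
grip_width: 1.002
time: 18.45
position: [0.5727, 0.3392, 0.0233]
tool_rot: [3.059, 0.712, -0.002]
ft_force: [-0.8, -0.2, -1.6]
grip_width: 0.299
time: 19.45
position: [0.573, 0.3398, 0.1343]
tool_rot: [-3.141, 0.012, -0.0]
ft_force: [-0.2, 0.2, -0.6]
grip_width: 0.296
```

```bash
python3 -m inch '[[[-15,20,0],[0,0,0]],[[-16,40,0],[0,0,0]],[[-16,45,0],[0,0,0]],[[-16,45,0],[0,0,0]],[[-13.6,45,0],[0,0,0]],[[0,48,0],[0,0,0]],[[0,48,0],[0,0,0]],[[0,48,0],[0,0,0]],[[0,48,0],[0,0,0]],[[0,45,0],[0,0,0]]]'
python3 -m inch '[[[0,30,0],[0,0,0]],[[0,16,0],[0,0,0]],[[0,6.8,10],[0,0,0]],[[0,0,20],[0,0,0]],[[0,0,25],[0,0,0]],[[0,0,15],[0,0,0]],[[0,0,8],[0,0,0]],[[0,0,0],[0,0,0]],[[0,0,0],[0,0,0]],[[0,0,0],[0,0,0]]]'
python3 -m inch '[[[0,0,0],[0,0,0]],[[0,0,0],[0,0,0]],[[0,0,0],[0,0,0]],[[0,0,0],[0,0,0]],[[0,0,0],[0,0,0]],[[0,0,0],[0,0,0]],[[0,0,0],[0,0,0]],[[0,0,0],[0,0,0]],[[0,0,0],[0,0,0]],[[0,0,0],[0,0,0]]]'
python3 - <<'E'
from h import *
from bench import ctrl,optics
s=ctrl.get_state();r=optics.get_image("wrist");t=optics.get_image("top")
pickle.dump((s,r,t),open("ov2.pkl","wb"))
a=r["image"][0:270,120:520];b=cv2.resize(t["image"][200:295,290:400],(400,345),interpolation=2)
cv2.imwrite("pics/ov2.png",cv2.vconcat([a,b])[:595,:,::-1])
E
```

```text
time: 20.45
position: [0.4925, -0.094, 0.1343]
tool_rot: [3.14, -0.013, 0.001]
ft_force: [0.3, 0.7, -1.7]
grip_width: 0.296
time: 21.45
position: [0.4932, -0.1445, 0.0569]
tool_rot: [3.141, -0.013, 0.003]
ft_force: [0.3, -0.3, -0.5]
grip_width: 0.295
time: 22.45
position: [0.4923, -0.1445, 0.0559]
tool_rot: [3.141, -0.014, -0.0]
ft_force: [0.4, 0.9, -1.3]
grip_width: 0.292
```

View pics/ov2.png

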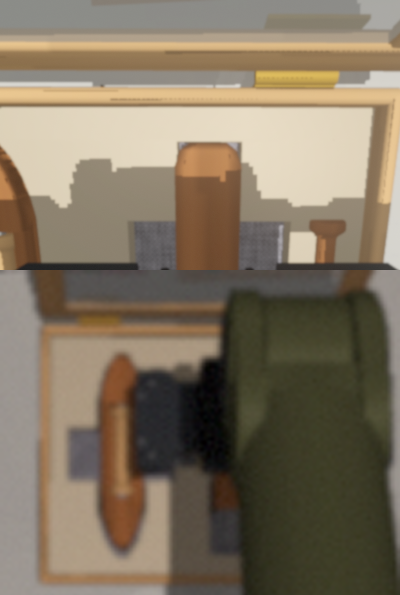

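The handle (columns 176–241) is centred on the recess (130–288), and its end lines up with the cutout end. Lowering.

```bash
python3 -m inch '[[[0,0,2],[0,0,0]],[[0,0,3],[0,0,0]],[[0,0,3],[0,0,0]],[[0,0,3],[0,0,0]],[[0,0,3],[0,0,0]],[[0,0,2],[0,0,0]],[[0,0,0],[0,0,0]],[[0,0,0],[0,0,0]],[[0,0,0],[0,0,0]],[[0,0,0],[0,0,0]]]'
python3 -m inch '[[[0,0,1],[0,0,0]],[[0,0,1],[0,0,0]],[[0,0,1],[0,0,0]],[[0,0,1],[0,0,0]],[[0,0,1],[0,0,0]],[[0,0,0],[0,0,0]],[[0,0,0],[0,0,0]],[[0,0,0],[0,0,0]],[[0,0,0],[0,0,0]],[[0,0,0],[0,0,0]]]'
```

```text
time: 23.55
position: [0.4924, -0.1446, 0.04]
tool_rot: [3.141, -0.014, 0.0]
ft_force: [0.1, -0.9, -1.7]
grip_width: 0.293
time: 24.55
position: [0.4926, -0.145, 0.035]
tool_rot: [3.141, -0.014, 0.001]
ft_force: [0.9, -3.8, 0.7]
grip_width: 0.297
```

```bash
python3 -m inch '[[[0,0.4,1],[0,0,0]],[[0,0,1],[0,0,0]],[[0,0,1],[0,0,0]],[[0,0,1],[0,0,0]],[[0,0,1],[0,0,0]],[[0,0,1],[0,0,0]],[[0,0,1],[0,0,0]],[[0,0,0.5],[0,0,0]],[[0,0,0],[0,0,0]],[[0,0,0],[0,0,0]]]'
python3 -m inch '[[[0,0,1],[0,0,0]],[[0,0,1],[0,0,0]],[[0,0,1],[0,0,0]],[[0,0,0],[0,0,0]],[[0,0,0],[0,0,0]],[[0,0,0],[0,0,0]],[[0,0,0],[0,0,0]],[[0,0,0],[0,0,0]],[[0,0,0],[0,0,0]],[[0,0,0],[0,0,0]]]'
```

```text
time: 25.55
position: [0.493, -0.1451, 0.0285]
tool_rot: [3.141, -0.014, 0.001]
ft_force: [-2.0, -2.6, 10.8]
grip_width: 0.296
time: 26.55
position: [0.493, -0.1452, 0.0266]
tool_rot: [3.14, -0.014, 0.0]
ft_force: [-5.7, -1.7, 21.3]
grip_width: 0.295
```

```bash
python3 -m inch '[[[0,0,1],[0,0,0]],[[0,0,1],[0,0,0]],[[0,0,0],[0,0,0]],[[0,0,0],[0,0,0]],[[0,0,0],[0,0,0]],[[0,0,-4.5],[0,0,0]],[[0,0,0],[0,0,0]],[[0,0,0],[0,0,0]],[[0,0,0],[0,0,0]],[[0,0,0],[0,0,0]]]'
python3 -m inch '[[[0,0,0],[0,0,0]],[[0,0,0],[0,0,0]],[[0,0,0],[0,0,0]],[[0,0,0],[0,0,0]],[[0,0,0],[0,0,0]],[[0,0,-10],[0,0,0]],[[0,0,-15],[0,0,0]],[[0,0,-15],[0,0,0]],[[0,0,0],[0,0,0]],[[0,0,0],[0,0,0]]]' 0.55
```

```text
time: 27.55
position: [0.4928, -0.1451, 0.0278]
tool_rot: [3.141, -0.014, 0.001]
ft_force: [-3.0, -2.9, 12.6]
grip_width: 0.295
time: 28.55
position: [0.4928, -0.1454, 0.0678]
tool_rot: [3.14, -0.014, 0.002]
ft_force: [-0.2, -0.3, -0.1]
grip_width: 0.449
```

Released. Next I'll probe the tops with closed fingers; a tool that is home has its top at 0.032, so the TCP should read 0.049.

```bash
python3 -m inch '[[[0,0,0],[0,0,0]],[[0,0,0],[0,0,0]],[[0,0,0],[0,0,0]],[[0,0,0],[0,0,0]],[[0,0,0],[0,0,0]],[[0,0,5],[0,0,0]],[[0,0,5],[0,0,0]],[[0,0,4],[0,0,0]],[[0,0,2],[0,0,0]],[[0,0,1],[0,0,0]]]' 1 20
python3 -m inch '[[[0,0,1],[0,0,0]],[[0,0,1],[0,0,0]],[[0,0,1],[0,0,0]],[[0,0,1],[0,0,0]],[[0,0,0],[0,0,0]],[[0,0,0],[0,0,0]],[[0,0,0],[0,0,0]],[[0,0,0],[0,0,0]],[[0,0,0],[0,0,0]],[[0,0,0],[0,0,0]]]'
```

```text
time: 29.55
position: [0.4919, -0.1448, 0.0503]
tool_rot: [3.141, -0.014, -0.003]
ft_force: [-4.9, 0.9, 11.8]
grip_width: 0.008
time: 30.55
position: [0.4921, -0.1448, 0.0493]
tool_rot: [3.139, -0.014, -0.005]
ft_force: [-12.9, 3.4, 32.4]
grip_width: 0.005
```

```bash
python3 -m inch '[[[0,0,-8],[0,0,0]],[[0,0,-10],[0,0,0]],[[-5,-30,0],[0,0,0]],[[-6,-44,0],[0,0,0]],[[0,-30,0],[0,0,0]],[[0,0,0],[0,0,0]],[[0,0,5],[0,0,0]],[[0,0,5],[0,0,0]],[[0,0,2],[0,0,0]],[[0,0,1],[0,0,0]]]'
python3 -m inch '[[[0,0,1],[0,0,0]],[[0,0,1],[0,0,0]],[[0,0,1],[0,0,0]],[[0,0,1],[0,0,0]],[[0,0,1],[0,0,0]],[[0,0,0],[0,0,0]],[[0,0,0],[0,0,0]],[[0,0,0],[0,0,0]],[[0,0,0],[0,0,0]],[[0,0,0],[0,0,0]]]'
```

```text
time: 31.55
position: [0.4818, -0.0418, 0.0502]
tool_rot: [-3.141, 0.017, 0.002]
ft_force: [-0.1, -0.5, -0.2]
grip_width: 0.007
time: 32.55
position: [0.4823, -0.0413, 0.0492]
tool_rot: [3.138, -0.014, -0.004]
ft_force: [-14.0, -0.3, 34.1]
grip_width: 0.008
```

Both tools are home: the tops read about 0.0322 under 32–34 N. Now the lid. I'll go up and over, then down behind it.

```bash
python3 -m inch '[[[0,0,-15],[0,0,0]],[[0,0,-40],[0,0,0]],[[0,0,-48],[0,0,0]],[[0,0,-48],[0,0,0]],[[0,0,-48],[0,0,0]],[[0,10,-48],[0,0,0]],[[0,20,-38],[0,0,0]],[[0,20,-15],[0,0,0]],[[20,11,0],[0,0,0]],[[35,0,0],[0,0,0]]]'
python3 -m inch '[[[40,0,0],[0,0,0]],[[40,0,0],[0,0,0]],[[30,0,0],[0,0,0]],[[20,0,0],[0,0,0]],[[5,0,0],[0,0,0]],[[0,0,0],[0,0,0]],[[0,0,0],[0,0,0]],[[0,0,0],[0,0,0]],[[0,0,0],[0,0,0]],[[0,0,0],[0,0,0]]]'
python3 - <<'E'
from h import *
from bench import ctrl,optics
t=optics.get_image("side");r=optics.get_image("top")
im=cv2.hconcat([cv2.resize(t["image"][70:270,230:400],(408,480)),cv2.resize(r["image"][120:300,260:400],(373,480))])
cv2.imwrite("pics/lid2.png",im[:,:,::-1])
E
```

```text
time: 33.55
position: [0.5366, -0.1058, 0.3474]
tool_rot: [3.137, -0.024, 0.003]
ft_force: [-0.7, -0.0, -0.0]
grip_width: 0.008
time: 34.55
position: [0.6712, -0.1038, 0.3465]
tool_rot: [3.141, -0.014, 0.001]
ft_force: [1.0, -0.0, 0.6]
grip_width: 0.004
```

View pics/lid2.png

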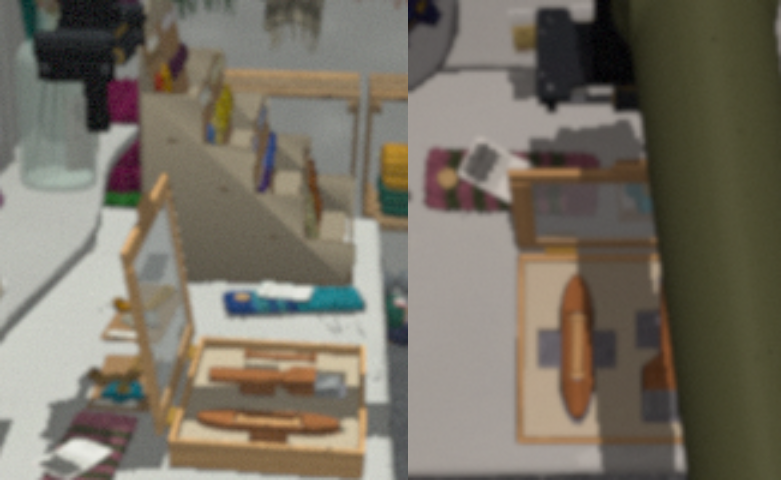

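The side view shows both tools flat in their cutouts and the finger well behind the lid. Lowering, then pulling.

```bash
python3 -m inch '[[[0,0,20],[0,0,0]],[[0,0,35],[0,0,0]],[[0,0,35],[0,0,0]],[[0,0,20],[0,0,0]],[[0,0,9],[0,0,0]],[[-10,0,0],[0,0,0]],[[-10,0,0],[0,0,0]],[[-10,0,0],[0,0,0]],[[-10,0,0],[0,0,0]],[[-10,0,0],[0,0,0]]]'
python3 -m inch '[[[-12,0,0],[0,0,0]],[[-12,0,0],[0,0,0]],[[-12,0,0],[0,0,0]],[[-12,0,0],[0,0,0]],[[-12,0,0],[0,0,0]],[[-12,0,0],[0,0,0]],[[-12,0,0],[0,0,0]],[[-12,0,0],[0,0,0]],[[-8,0,0],[0,0,0]],[[0,0,0],[0,0,0]]]'
```

```text
time: 35.65
position: [0.6213, -0.103, 0.2281]
tool_rot: [3.141, -0.014, 0.003]
ft_force: [0.9, 0.1, -0.0]
grip_width: 0.009
time: 36.65
position: [0.5165, -0.1024, 0.2269]
tool_rot: [3.14, -0.015, -0.001]
ft_force: [0.3, -1.0, -0.1]
grip_width: 0.006
```

```bash
python3 -m inch '[[[-10,0,0],[0,0,0]],[[-10,0,0],[0,0,0]],[[-10,0,0],[0,0,0]],[[-10,0,0],[0,0,0]],[[-10,0,0],[0,0,0]],[[-8,0,0],[0,0,0]],[[0,0,0],[0,0,0]],[[0,0,0],[0,0,0]],[[0,0,0],[0,0,0]],[[0,0,0],[0,0,0]]]'
python3 -m inch '[[[0,0,0],[0,0,0]],[[0,0,0],[0,0,0]],[[0,0,0],[0,0,0]],[[0,0,0],[0,0,0]],[[0,0,0],[0,0,0]],[[0,0,0],[0,0,0]],[[0,0,0],[0,0,0]],[[0,0,0],[0,0,0]],[[0,0,0],[0,0,0]],[[0,0,0],[0,0,0]]]'
python3 - <<'E'
from h import *
from bench import ctrl,optics
t=optics.get_image("side")
im=cv2.resize(t["image"][70:290,200:420],(560,560))
cv2.imwrite("pics/lid3.png",im[:,:,::-1])
E
```

```text
time: 37.65
position: [0.46, -0.1014, 0.2269]
tool_rot: [-3.141, 0.013, -0.0]
ft_force: [-0.4, -0.3, 0.0]
grip_width: 0.003
time: 38.65
position: [0.4597, -0.1016, 0.2268]
tool_rot: [3.141, -0.014, -0.0]
ft_force: [-0.1, 0.1, 0.1]
grip_width: 0.008
```

View pics/lid3.png

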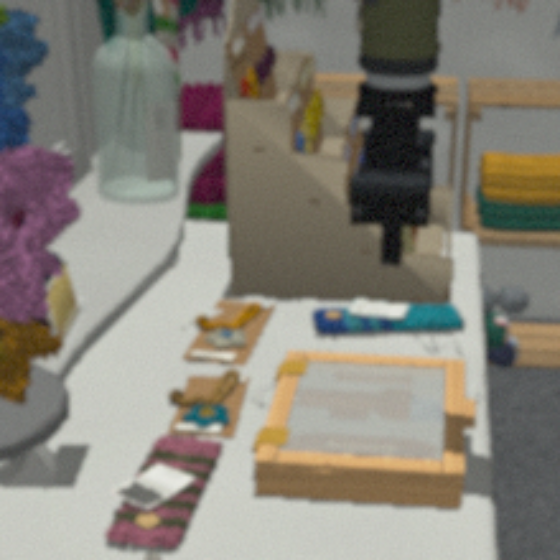

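The side view shows the lid lying flat on the case with the gripper clear above. I'll check by lightly probing the wooden side of the frame, where a shut lid should give a TCP height of about 0.061.

```bash
python3 -m inch '[[[-2,-25,0],[0,0,0]],[[-5,-40,0],[0,0,0]],[[-3,-35,0],[0,0,0]],[[0,-15,15],[0,0,0]],[[0,0,35],[0,0,0]],[[0,0,40],[0,0,0]],[[0,0,35],[0,0,0]],[[0,0,20],[0,0,0]],[[0,0,12],[0,0,0]],[[0,0,4],[0,0,0]]]'
python3 -m inch '[[[0,0,0],[0,0,0]],[[0,0,0],[0,0,0]],[[0,0,1],[0,0,0]],[[0,0,1],[0,0,0]],[[0,0,1],[0,0,0]],[[0,0,1],[0,0,0]],[[0,0,1],[0,0,0]],[[0,0,1],[0,0,0]],[[0,0,0],[0,0,0]],[[0,0,0],[0,0,0]]]'
```

```text
time: 39.7
position: [0.4496, 0.0137, 0.0645]
tool_rot: [-3.14, 0.013, 0.004]
ft_force: [-1.5, 0.3, -0.3]
grip_width: 0.006
time: 40.7
position: [0.4508, 0.0134, 0.0613]
tool_rot: [3.14, -0.014, -0.002]
ft_force: [-6.2, -1.0, 17.4]
grip_width: 0.01
```

```bash
python3 -m inch '[[[0,0,-8],[0,0,0]],[[0,0,-30],[0,0,0]],[[0,0,-40],[0,0,0]],[[0,0,-40],[0,0,0]],[[0,0,-30],[0,0,0]],[[0,0,-15],[0,0,0]],[[0,0,0],[0,0,0]],[[0,0,0],[0,0,0]],[[0,0,0],[0,0,0]],[[0,0,0],[0,0,0]]]' && python3 -c "
from bench import close_job
print(close_job())"
```

```text
time: 41.7
position: [0.4499, 0.0136, 0.2216]
tool_rot: [-3.14, 0.013, 0.003]
ft_force: [-0.7, -0.1, 0.2]
grip_width: 0.005
the job is handed in; nothing more can be done
None
```

The kit is packed: I pressed the shuttle and the comb home with the lid open, pulled the lid shut and handed the job in at about 41.7 s with the arm clear.

- **Tools:** probing with closed fingers at 32–34 N put both tops about 32.2–32.3 mm above the table, against 32 mm when home. The comb may have stood about 1 mm proud before this last press. I didn't measure the tilt of either tool directly. One wrist picture put the shuttle about 2.5 mm off my seat estimate, within the 6 mm limit; I didn't measure the comb's sideways position again after release.
- **Lid:** probing its frame gave an outer face about 44.3 mm above the table, against 44 mm when shut, and the side picture shows it flat.
- **Goods around the case:** I didn't touch any knowingly. The last side picture covers only the goods behind and beside the case; they look in place, but I didn't re-measure any of them.

The highest wrist force I read was about 46 N, during the shuttle press. I viewed 10 pictures.

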